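# Run the horn plank out over the bench block

## Robot

A 6-joint arm with a two-finger parallel gripper is mounted at the origin on the work surface. World frame = base frame: x ahead of the robot, y to its left, z up, the work surface at z = 0. Lengths are in m, angles in rad, forces in N, time in s.
With the tool pointing down it reaches from about 0.325 to 0.775 m from the base axis. Payload 9.3 kg.
Tool frame: the origin (TCP) lies where the fingers leave the gripper's body, on its centre line; the fingertips stand 73 mm ahead of it and the grasp point (between the pads) lies 54 mm ahead of it (env.tip_reach is the distance from the TCP to the fingertips, in m); z points along the fingers, y is the line along which they close (so a half turn about z gives the same grasp; the last joint's range is limited). The gripper opens to 85 mm and grips with 20 to 120 N. Pads are 22 mm wide; open, the fingers measure 114 mm over their backs; the gripper's body (76 mm by 85 mm) begins 54 mm behind the grasp point. The pads swing forward as they close: fully open they stand 13 mm farther back than shut.
Start: joints at [1.009, 0.259, 0.021, 1.334, 0, 1.418], TCP at [0.219, 0.505, 0.304] pointing down, gripper open.
Joint ranges: [-3.04, 3.04], [-0.91, 1.82], [-1.04, 1.36], [-1.92, 1.95], [-1.52, 1.45], [-3.14, 3.14]. Speed limits (rad/s): [2.22, 2.22, 2.79, 3.14, 3.14, 3.14].

## Interface

Orientations are given as a unit quaternion [w, x, y, z].
In Python, from plant import env gives the robot as it stands. Calls block until the motion is done:
- env.movep(position, orientation): joint-space move of the TCP to a pose.
- env.move_l(position, attitude=None, vel=0.15, force_limit=None): straight line of the TCP; attitude=None keeps the orientation; vel is the mean speed in m/s. With force_limit (N) it stops when the force on the tool has changed by that much, and returns True; else False.
- env.goto_joints(angles): joint-space move.
- env.set_gripper(opening, strength=None): finger opening in m; strength is the grip in N (None keeps the last); returns when the fingers have stopped.
- env.hold(seconds).
- env.solve_ik(position, orientation): joint angles nearest the present ones, or None.
- env.read_state(): the state.
- env.grab_frame(name): name is "side" or "top" or "wrist"; returns (picture, depth): 400x640x3 uint8, red, green, blue; 400x640 float32, m along the optical axis (not along the pixel's ray), 0 where there is no reading.
- env.camera_info(name): a dict with "mtx" (3x3 intrinsics, pixels), "k1" (the pictures are not rectified: a ray, as slopes to the right and down, at radius r is drawn at 1 + k1 r^2 times it, then the intrinsics apply), "R" (3x3) and "t" (3): a world point X has camera coordinates R X + t. Camera axes: x right, y down, z forward; pixel columns grow to the right and rows downward; lengths in m; the calibration is good to about 2 mm. A picture is of the moment at which its call begins: read the wrist's pose just before it. camera_info takes no time and is no camera call; for the wrist camera it gives the pose at the moment of the call.
A pose or a line that the arm cannot do raises env.MotionError and nothing moves.
- env.close_job(): hands the job in; it is judged then, once.
The state is a dict: "time": time; "joint_positions": joint angles; "joint_velocities": joint speeds; "joint_torque": joint torques, N m; "tool_pos": TCP position; "eef_rot": TCP orientation; "contact_force": force on the tool from outside, world axes, zero at the start; "wrist_torque": the same for the moment, N m; "grip_width": finger opening in m; "grip_force": force on a finger pad.
Only numpy, scipy, OpenCV 4.12 (cv2) and the standard library are available. Lean on these libraries where they do the work, as an engineer would, in place of code of your own. Each camera call takes 0.05 s, during which the arm holds its last target. There are 200 camera calls.

## Task

The horn plank lies loose on the stone bench block. First push it sideways until it seats flat against the steel fence, then slide it lengthwise along the fence, over the block's open end and without lifting it, until its tip is level with the pointer of the gauge stand. It would tip over by then, so hold its tail: the job finishes while you are still holding the plank level on the block, against the fence and at the pointer, with the other things on the bench left alone.

Things in the scene. Friction and masses are not known exactly. Their poses are not given: they have to be found in the camera images.
- block: Stone block fixed on the table, z up. Origin on the table; spans x -100 to 70, y -140 to 140 mm, top at z = 70. A steel fence runs along the top's +x side: face (looking to -x) at x = 50, back at 65, 12 mm high, below the plank's top. The plank slides out over the end y = +140. Yaw within 0.35 rad of the world's axes (+y to the robot's left).
- plank: Loose wooden plank 320 (own y) x 60 (x) x 18 mm, square ends, 0.3 to 0.55 kg. Origin: centre of underside; tip is the +y end. A wooden cross cleat to grasp stands on top near the tail: 22 (y) x 44 (x) x 42 mm high, centred at y = -115. Starts flat on the block, 20 to 40 mm off the fence, askew up to 0.1 rad, tip 30 to 70 mm out over the end. Tips at about 175 mm overhang.
- plank_tip (a point): Middle of the upper edge of the plank's tip end: 160 mm along +y from its origin, 18 mm above the underside.
- plank_grip (a point): Point within the cleat, on its centre line, 25 mm above the plank's upper face (the cleat's top is 17 mm higher).
- fence_face (a point): Lower edge of the fence's face, at the middle of its length and at the height of the block's top. Seated, the middle of the plank's width is 30 mm from this face. The fence is rigid; smooth wood on smooth stone, friction about 0.3 to 0.5.
- gauge_mark (a point): End of the level steel pointer (bar 6 mm wide along y, 88 mm above the table, as high as the plank's top) on a gauge stand: round-footed steel post fixed to the table, fence side, beyond the block's end. It points along the block's -x and stops 16 mm short of the seated plank's side. Axes as the block's: the tip must be level with it along y. Makes an overhang of 195 to 235 mm.
- tray: Black open tray, 100 x 130 x 25 mm, with a brass ring in it, loose on the table beside the block's open end, under the path of the overhanging plank; leave it. Origin: centre of its underside.
- mallet: Black mallet lying near the block's closed end, head 60 x 100 x 60 mm, wooden handle; leave it. Origin: under the middle of its head.
- bowl: White bowl, 90 mm across, 40 mm high, beyond the fence; leave it. Origin: centre of its underside.
- rivets: Clear jar with a brass lid, 52 mm across, 60 mm high, beyond the fence; leave it. Origin: centre of its underside.
- dye: Amber bottle, 42 mm across, 100 mm high, beyond the fence, near the gauge stand; leave it. Origin: centre of its underside.
- driver: Screwdriver, 170 mm long, lying at the left of the table, past the plank's reach; leave it. Origin: within the tool, on the table.

How it is judged:
On the way:
1. the plank is seated along the fence before it is slid out (at least 60 mm short of the pointer) (x of plank_grip in the frame of block above 0.016 m and angle between the y axis of plank and the y axis of block, either way round below 0.045 rad and y of plank_tip in the frame of gauge_mark below -0.06 m), for 0.2 s.
At the end, for the whole second after the job is handed in: Tip within 8 mm of the pointer along the block; cleat within 4 mm of seated, plank parallel to the fence within 0.045 rad, level within 0.035 rad, within 5 mm of the block's top and bearing on it, not on the tray, still, and the robot still holding it with over 0.5 N (y of plank_tip in the frame of gauge_mark between -0.008 and 0.008 m and x of plank_grip in the frame of block above 0.016 m and angle between the y axis of plank and the y axis of block, either way round below 0.045 rad and angle between plank's own z axis and vertical below 0.035 rad and z of plank in the frame of block between 0.065 and 0.075 m and linear speed of plank below 0.01 m/s and contact force between plank and block above 0.3 N and contact force between plank and tray below 0.1 N and contact force between any of the arm, the fingers and plank above 0.5 N); the arm keeps its last pose, push and grip.
It fails at once if the plank was lifted off the block (middle more than 12 mm above its top) (z of plank in the frame of block above 0.082 m).
It fails at once if the plank tipped (more than 0.15 rad) (angle between plank's own z axis and vertical above 0.15 rad).
It fails at once if another thing on the bench was shifted by more than 30 mm (distance of any of tray, mallet, bowl, rivets, dye, driver from where it was at the start of the episode above 0.03 m).
It also fails if it takes over 42 s, if anything falls off the work surface, if the arm or the gripper's body presses on something with over 40 N, if the wrist force passes 120 N, or if a joint passes its speed limit or range.

## Working session

There is one attempt and no reset: what is moved stays moved. The work goes in short steps, each a Python script; the robot and the scene stay as the last script left them, time stands still between calls to the robot, and variables do not carry over. Pictures are saved under pics/ and viewed, at most 10 in all, crops included, and the job is handed in when it is done.

```bash
ls; mkdir -p pics; cat > h.py <<'E'
import numpy as np, cv2
from plant import env
def cloud(name):
    ci=env.camera_info(name); im,d=env.grab_frame(name)
    K=np.array(ci["mtx"],float);R=np.array(ci["R"]);t=np.array(ci["t"]);k1=ci["k1"]
    v,u=np.mgrid[0:400,0:640]
    xd=(u-K[0,2])/K[0,0]; yd=(v-K[1,2])/K[1,1]
    x,y=xd.copy(),yd.copy()
    for _ in range(15):
        f=1+k1*(x*x+y*y); x=xd/f; y=yd/f
    P=np.stack([x*d,y*d,d],-1)-t
    P=P@R
    P[d<=0]=np.nan
    return im,P
def save(n,im): cv2.imwrite("pics/"+n,im[...,::-1])
E
python3 - <<'E'
from h import *
for n in("top","side"):
    im,P=cloud(n); save(n+"1.png",im); np.savez("c_"+n,im=im,P=P)
    print(n,env.camera_info(n))
s=env.read_state();print(s)
E
```

```text
pics
top {'mtx': array([[397.326009  ,   0.        , 315.62901133],
       [  0.        , 397.326009  , 196.84552691],
       [  0.        ,   0.        ,   1.        ]]), 'k1': -0.03943731112133341, 'R': array([[ 0.01731901, -0.99977154, -0.01252702],
       [-0.98013505, -0.01450043, -0.19780046],
       [ 0.19757362,  0.01570388, -0.98016226]]), 't': array([0.13206549, 0.63704012, 1.04520669])}
side {'mtx': array([[513.87382793,   0.        , 316.90547581],
       [  0.        , 513.87382793, 196.4854549 ],
       [  0.        ,   0.        ,   1.        ]]), 'k1': -0.05927832365050611, 'R': array([[ 0.78528666, -0.61899042, -0.01325596],
       [-0.43268946, -0.53336898, -0.72684067],
       [ 0.44283709,  0.576514  , -0.68667818]]), 't': array([-0.39569526,  0.36944459,  1.26276512])}
{'time': 0.1, 'joint_positions': array([ 1.00939755e+00,  2.59105350e-01,  2.08457031e-02,  1.33366256e+00,
       -4.20272334e-05,  1.41820014e+00]), 'joint_velocities': array([ 0.00038277, -0.00243114,  0.00080047, -0.00143104, -0.00052135,
       -0.00015726]), 'joint_torque': array([ 5.35482730e-03, -5.56691408e+01,  3.45070660e+01,  1.15451985e-02,
       -1.40543425e-04, -5.27088304e-06]), 'tool_pos': array([0.21855762, 0.50453961, 0.30334632]), 'eef_rot': array([-1.77038554e-04,  2.02980912e-01,  9.79182533e-01, -5.34792399e-04]), 'contact_force': array([ 0.64475043,  0.48725969, -0.32137125]), 'wrist_torque': array([ 0.02350975, -0.03610616,  0.0077162 ]), 'grip_force': 0.0, 'grip_width': 0.08531856411576715}
```

View pics/top1.png

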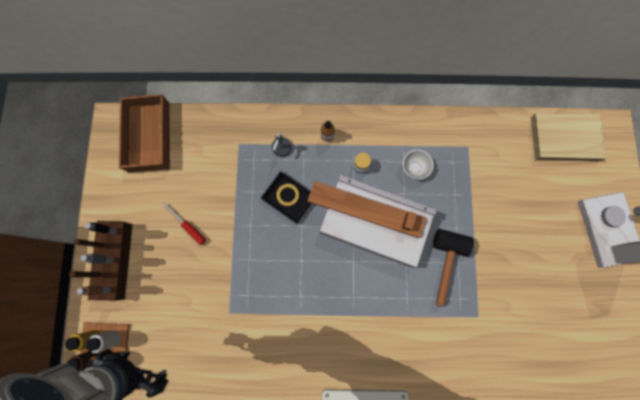

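View pics/side1.png

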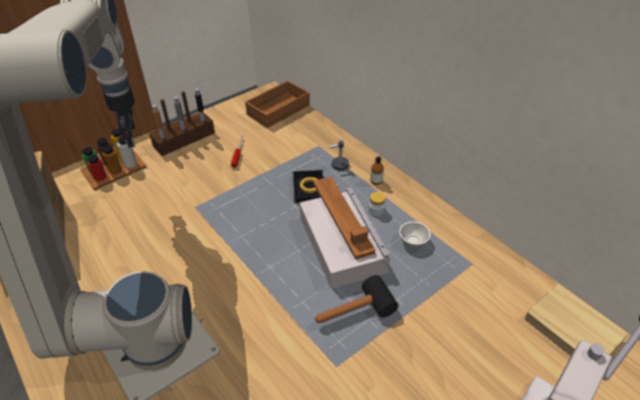

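The top view shows the block at about (375,222), with the fence on its upper edge, the cleat at (411,219), the plank tip at (313,195) and the gauge post at (281,146). The tray sits under the plank's path at (288,196), and the side view agrees. Next I'll fit poses from the depth clouds.

```bash
python3 - <<'E'
from h import *
C={n:np.load(f"c_{n}.npz") for n in("top","side")}
def box(b):
    r=cv2.minAreaRect(b.astype(np.float32)*1000); return np.round(cv2.boxPoints(r)).tolist(),[np.round(x,2) for x in r[:2]],r[2]
for n in C:
    P=C[n]["P"];im=C[n]["im"].astype(int);Z=P[...,2]
    roi=(P[...,0]>.3)&(P[...,0]<.85)&(P[...,1]>-.35)&(P[...,1]<.35)
    sat=im.max(-1)-im.min(-1)
    wood=(sat>50)&(im[...,0]>im[...,2]+50)
    for lab,m in(("block",roi&(abs(Z-.07)<.006)&(sat<40)),("plank",roi&(abs(Z-.088)<.008)&wood),("cleat",roi&(Z>.115)&(Z<.14)&wood)):
        m=m.astype(np.uint8)
        k,l,st,_=cv2.connectedComponentsWithStats(m)
        if k<2: print(n,lab,"none");continue
        i=1+st[1:,4].argmax(); q=P[l==i]
        print(n,lab,len(q),"medz",np.round(np.median(q[:,2]),4),box(q[:,:2]))
    # gauge: points above table
    g=(P[...,0]>.6)&(P[...,0]<.9)&(P[...,1]>.1)&(P[...,1]<.32)&(Z>.03)&(Z<.2)
    v,u=np.nonzero(g); 
    for a,b in zip(v,u):
        if sat[a,b]<60 : print(n,u.dtype and (b,a),np.round(P[a,b]*1000).astype(int),im[a,b])
    s=C[n]["im"]; c=s[120:260,260:460] if n=="top" else s[130:290,280:440]
    save(n+"crop.png",cv2.resize(c,None,fx=3.7,fy=3.7,interpolation=cv2.INTER_CUBIC))
E
```

```text
top block 3457 medz 0.0702 ([[446.0, -133.0], [589.0, -184.0], [683.0, 81.0], [540.0, 132.0]], [array([564.58, -26.14]), array([280.93, 152.05])], 70.42752075195312)
top plank 2233 medz 0.0882 ([[524.0, -138.0], [579.0, -156.0], [675.0, 147.0], [620.0, 165.0]], [array([599.43,   4.47]), array([318.13,  57.6 ])], 72.43559265136719)
top cleat 152 medz 0.1298 ([[542.0, -111.0], [581.0, -121.0], [587.0, -99.0], [548.0, -89.0]], [array([ 564.19, -105.03]), array([22.8 , 40.62])], 74.7703857421875)
top (np.int64(327), np.int64(120)) [848 114 101] [140 115  85]
top (np.int64(328), np.int64(120)) [848 111 102] [136 112  82]
top (np.int64(329), np.int64(120)) [849 108 100] [141 115  85]
top (np.int64(325), np.int64(121)) [844 119 103] [140 114  84]
top (np.int64(326), np.int64(121)) [846 116  99] [112  91  69]
top (np.int64(327), np.int64(121)) [846 113 100] [90 74 57]
top (np.int64(328), np.int64(121)) [846 111 100] [84 68 51]
top (np.int64(329), np.int64(121)) [846 108  99] [95 78 58]
top (np.int64(330), np.int64(121)) [845 105 101] [124 101  76]
top (np.int64(324), np.int64(122)) [844 122 
[... 28230 characters left out ...]
659 102  89] [156 118  99]
side (np.int64(314), np.int64(186)) [615 154  73] [65 51 35]
side (np.int64(315), np.int64(186)) [612 145  82] [93 64 40]
side (np.int64(316), np.int64(190)) [609 137  72] [88 68 36]
side (np.int64(317), np.int64(190)) [606 127  81] [85 57 34]
side (np.int64(317), np.int64(191)) [606 128  76] [69 47 32]
side (np.int64(318), np.int64(192)) [604 120  79] [83 52 33]
side (np.int64(318), np.int64(193)) [602 118  78] [64 44 30]
side (np.int64(319), np.int64(193)) [602 113  81] [99 64 41]
side (np.int64(319), np.int64(194)) [600 110  80] [78 53 38]
side (np.int64(320), np.int64(196)) [601 106  75] [72 52 45]
side (np.int64(320), np.int64(197)) [601 107  70] [110 103 103]
```

View pics/topcrop.png

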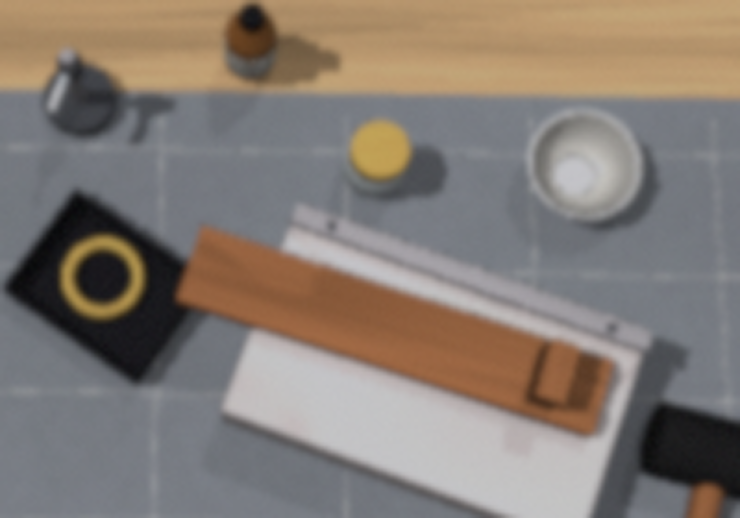

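The fits from both cameras agree to about 3 mm. The block's yaw is about -0.342, its origin is about (585,-35) mm, and the plank's yaw is about -0.306. The cleat is near (563,-106) and the pointer end near (763,262), which makes the overhang about 200 mm. I'll move above the cleat and refine with the wrist camera.

```bash
cat >> h.py <<'E'
PSI=-0.342
def quat(psi):
    a=(psi+np.pi)/2; return [0,np.cos(a),np.sin(a),0]
def st(): 
    s=env.read_state(); print("t%.2f"%s["time"],"pos",np.round(s["tool_pos"],4),"F",np.round(s["contact_force"],2),"M",np.round(s["wrist_torque"],2),"w%.4f g%.1f"%(s["grip_width"],s["grip_force"])); return s
xb=np.array([np.cos(PSI),np.sin(PSI),0]); yb=np.array([-np.sin(PSI),np.cos(PSI),0])
E
python3 - <<'E'
from h import *
q=quat(-0.306)
for p in([.563,-.106,.27],[.563,-.106,.167],[.625,.019,.167]): print(env.solve_ik(p,q))
env.movep([.563,-.106,.29],q); st()
im,P=cloud("wrist"); save("w1.png",im)
Z=P[...,2]; i=im.astype(int); wood=i[...,0]>i[...,2]+40
for lab,m in(("cleat",(Z>.12)&(Z<.137)&wood),("plank",(abs(Z-.088)<.006)&wood),("fence",(abs(Z-.082)<.004)&~wood)):
    k,l,s,_=cv2.connectedComponentsWithStats(m.astype(np.uint8))
    if k<2: continue
    b=P[l==1+s[1:,4].argmax()]; r=cv2.minAreaRect((b[:,:2]*1000).astype(np.float32)); print(lab,len(b),np.median(b[:,2]),r,np.round(cv2.boxPoints(r)).tolist())
E
```

```text
[-0.33254781  0.30891368  0.00634427  1.26822691  0.         -0.02654781]
[-0.33254781  0.36939076 -0.17699506  1.0244105   0.         -0.02654781]
[-0.10370915  0.45113597 -0.04236721  1.07729315  0.          0.20229085]
t2.58 pos [ 0.5631 -0.1052  0.2901] F [0.32 0.45 0.19] M [ 0.02 -0.02  0.01] w0.0855 g0.0
cleat 1423 0.13123228598711686 ((563.2498779296875, -109.01974487304688), (21.848068237304688, 43.35470962524414), 72.22179412841797) [[539.0, -113.0], [581.0, -126.0], [587.0, -105.0], [546.0, -92.0]]
plank 18994 0.08934340002918931 ((598.782958984375, 0.6357421875), (320.0879211425781, 59.940269470214844), 72.23733520507812) [[521.0, -143.0], [578.0, -161.0], [676.0, 144.0], [619.0, 162.0]]
fence 4233 0.0832598421564376 ((639.6085205078125, -57.07090759277344), (280.13543701171875, 16.73625373840332), 70.20906829833984) [[584.0, -186.0], [600.0, -192.0], [695.0, 72.0], [679.0, 78.0]]
```

View pics/w1.png

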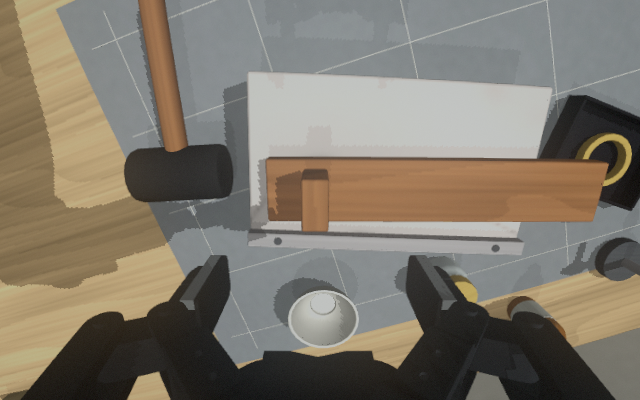

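The wrist view shows the plank from (265,190) to (605,190), the cleat at (315,200) and the whole fence at (385,243). From this, the block's yaw is -0.344, its origin is (585.5,-37.7), and the cleat is at (563,-108.5). Now I'll grasp the cleat, align the plank and push it to the fence.

```bash
sed -i 's/^PSI=.*/PSI=-0.344/' h.py; python3 - <<'E'
from h import *
c=np.array([.563,-.1085,.168]); q=quat(-.309)
print(env.move_l(c+[0,0,.03],q,vel=.15), env.move_l(c,q,vel=.06,force_limit=10)); st()
env.set_gripper(0.0,60); st()
p=np.array(env.read_state()["tool_pos"])
env.move_l(p+.007*xb,quat(PSI),vel=.03,force_limit=25); st()
p=np.array(env.read_state()["tool_pos"])
print(env.move_l(p+.025*xb,None,vel=.03,force_limit=10)); st()
env.hold(.3); st()
E
```

```text
False False
t4.05 pos [ 0.563  -0.1085  0.1679] F [ 0.03 -0.14 -0.3 ] M [0.06 0.   0.03] w0.0854 g0.0
t4.65 pos [ 0.5631 -0.1086  0.1683] F [ 0.04 -0.06  3.27] M [ 0.05  0.09 -0.02] w0.0216 g60.0
t5.03 pos [ 0.5703 -0.1112  0.1683] F [ 1.74 -0.33  1.56] M [-0.08 -0.31 -0.18] w0.0214 g59.7
True
t5.52 pos [ 0.5787 -0.1141  0.1683] F [-2.78  0.63  5.16] M [0.19 0.41 0.01] w0.0213 g60.3
t5.82 pos [ 0.5787 -0.114   0.1683] F [-2.31  0.68  5.33] M [ 0.09  0.24 -0.08] w0.0211 g60.3
```

```bash
python3 - <<'E'
from h import *
for _ in range(4):
    p=np.array(env.read_state()["tool_pos"])
    r=env.move_l(p+.002*xb,None,vel=.01,force_limit=15); env.hold(.1); s=st(); print(r,"Fx",s["contact_force"]@xb,"push",s["tool_pos"]@xb)
    if s["contact_force"]@xb<-9: break
im,P=cloud("wrist"); save("w2.png",im)
Z=P[...,2]; i=im.astype(int); wood=i[...,0]>i[...,2]+40
for lab,m in(("plank",(abs(Z-.089)<.006)&wood),("fence",(abs(Z-.083)<.004)&~wood)):
    k,l,s,_=cv2.connectedComponentsWithStats(m.astype(np.uint8))
    b=P[l==1+s[1:,4].argmax()]; r=cv2.minAreaRect((b[:,:2]*1000).astype(np.float32)); print(lab,len(b),r,np.round(cv2.boxPoints(r)).tolist())
E
```

```text
t6.32 pos [ 0.5792 -0.1142  0.1685] F [-11.11   4.12  10.9 ] M [ 0.71  2.16 -0.12] w0.0214 g61.1
False Fx -11.848071211487065 push 0.5837421854352215
plank 32103 ((604.2703857421875, -44.640037536621094), (239.42137145996094, 60.78582763671875), 70.27069854736328) [[535.0, -147.0], [592.0, -168.0], [673.0, 58.0], [616.0, 78.0]]
fence 2850 ((663.9234008789062, 4.426017761230469), (133.23170471191406, 12.909357070922852), 70.11602020263672) [[635.0, -56.0], [647.0, -60.0], [693.0, 65.0], [681.0, 69.0]]
```

View pics/w2.png

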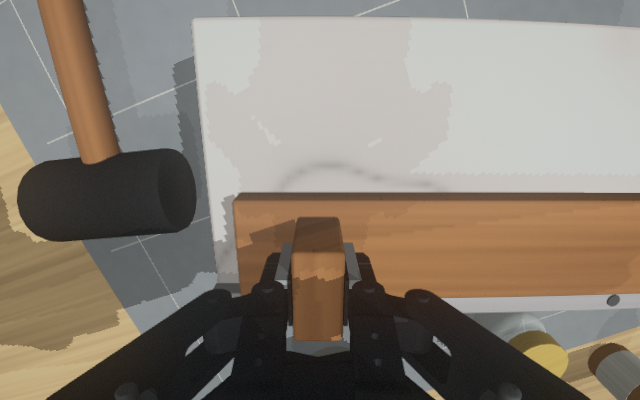

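The plank is seated: its bottom edge meets the fence line at about (430,297), its yaw is -0.344, and the side push is about 12 N. Next I'll slide it 110 mm in segments while regulating the side push.

```bash
cat >> h.py <<'E'
def slide(total,n,vel=.05):
    tgt=np.array(env.read_state()["tool_pos"])
    for _ in range(n):
        s=env.read_state(); F=s["contact_force"]; p=np.array(s["tool_pos"])
        fx=F@xb; dx=np.clip((fx+8)*.00006,-.0006,.0006)   # keep ~8 N on the fence
        dz=np.clip((F[2]-8)*.00006,-.0004,.0004)
        r=env.move_l(p+yb*total/n+xb*dx+[0,0,dz],quat(PSI),vel=vel,force_limit=40)
        s=env.read_state(); print(r,"y%.4f x%.4f z%.4f"%(s["tool_pos"]@yb,s["tool_pos"]@xb,s["tool_pos"][2]),"F",np.round([s["contact_force"]@xb,s["contact_force"]@yb,s["contact_force"][2]],1),np.round(s["wrist_torque"],2))
        if r: break
def tipgauge(tag):
    for n in("top","side"):
        im,P=cloud(n); save(n+tag,im); i=im.astype(int)
        X=P@xb; Y=P@yb; Z=P[...,2]; sat=i.max(-1)-i.min(-1)
        wood=(i[...,0]>i[...,2]+35)&(abs(Z-.088)<.006)&(P[...,0]>.5)&(P[...,0]<.75)
        k,l,s,_=cv2.connectedComponentsWithStats(wood.astype(np.uint8)); m=l==1+s[1:,4].argmax()
        xm=np.median(X[m]); e=[]
        for c in np.arange(-.018,.019,.006): e.append(Y[m&(abs(X-xm-c)<.003)].max())
        g=(P[...,0]>.75)&(P[...,0]<.79)&(P[...,1]>.2)&(abs(Z-.09)<.012)&(sat<45)
        gp=P[g]; 
        print(n,"tip y",np.round(np.median(e)*1000,1),np.round(np.std(e)*1000,1),"gauge y mean/min/max",np.round([Y[g].mean()*1000,Y[g].min()*1000,Y[g].max()*1000],1),g.sum(),"gap",np.round((np.median(e)-Y[g].mean())*1000,1))
E
python3 - <<'E'
from h import *
tipgauge("2.png")
slide(.11,5); st(); tipgauge("3.png")
E
```

```text
top tip y 364.1 0.8 gauge y mean/min/max [504.9 502.  508.2] 25 gap -140.8
side tip y 359.5 2.5 gauge y mean/min/max [1284.2  490.8 1998.6] 53 gap -924.7
False y0.1102 x0.5832 z0.1683 F [-3.9  3.3  0.1] [ 0.62  0.5  -0.05]
False y0.1319 x0.5832 z0.1683 F [-5.9 -1.3  5.1] [0.26 1.14 0.02]
False y0.1539 x0.5832 z0.1683 F [-5.7  0.1  3.4] [ 0.4   0.91 -0.06]
False y0.1757 x0.5832 z0.1683 F [-5.2 -0.2  4.1] [ 0.32  1.02 -0.01]
False y0.1976 x0.5832 z0.1683 F [-5.2 -0.9  5.1] [ 0.28  1.04 -0.05]
t9.43 pos [ 0.6157 -0.0107  0.1683] F [-5.22  0.91  5.06] M [ 0.28  1.04 -0.05] w0.0208 g60.1
top tip y 473.4 0.3 gauge y mean/min/max [505.1 502.1 508.7] 25 gap -31.7
side tip y 469.3 2.7 gauge y mean/min/max [1303.5  492.  2006.8] 50 gap -834.2
```

```bash
sed -i 's/(P\[...,1\]>.2)&(abs/(P[...,1]>.2)\&(P[...,1]<.3)\&(abs/' h.py; python3 - <<'E'
from h import *
slide(.031,2,.04); env.hold(.3); st(); tipgauge("4.png")
a=cv2.imread("pics/top4.png")[125:215,250:350]; b=cv2.imread("pics/side4.png")[120:210,300:400]
cv2.imwrite("pics/fin.png",np.hstack([cv2.resize(x,(400,360),interpolation=cv2.INTER_CUBIC) for x in(a,b)]))
# predicted pixels of the line level with tip: subpixel, by projecting
for n in("top","side"):
    ci=env.camera_info(n); print(n,[np.round(cv2.projectPoints((xb*0+np.array(p))[None],cv2.Rodrigues(np.array(ci["R"]))[0],np.array(ci["t"]),np.array(ci["mtx"]),np.array([ci["k1"],0,0,0]))[0].ravel(),1) for p in([.763,.262,.088],[.69,.288,.088])])
im,P=cloud("wrist"); save("w4.png",im)
E
```

```text
False y0.2129 x0.5832 z0.1683 F [-4.8 -1.9  4.4] [ 0.09  1.02 -0.09]
False y0.2281 x0.5832 z0.1684 F [-5.5 -2.4  4.4] [0.06 1.07 0.04]
t10.89 pos [0.6261 0.018  0.1684] F [-5.9   0.55  5.15] M [0.03 1.11 0.02] w0.0212 g60.1
top tip y 504.0 0.7 gauge y mean/min/max [504.8 502.5 508.4] 25 gap -0.8
side tip y 501.5 2.5 gauge y mean/min/max [498.3 491.3 504.2] 8 gap 3.1
top [array([273.7, 149.8]), array([263.3, 174.9])]
side [array([329.1, 146.6]), array([306.7, 151.5])]
```

View pics/fin.png

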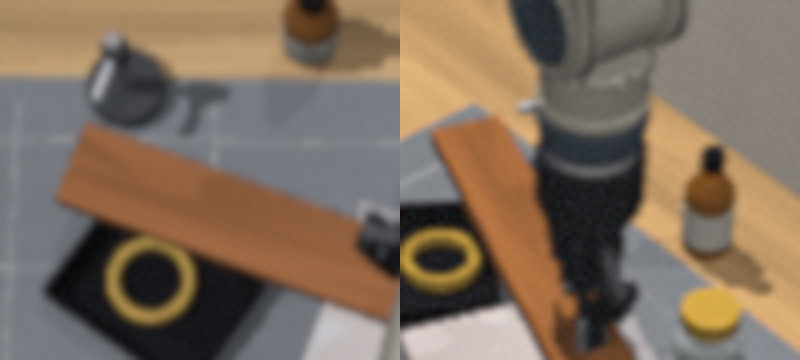

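View pics/w4.png

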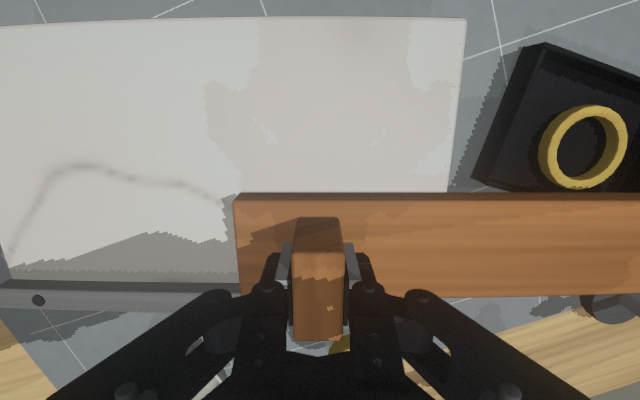

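The top crop shows the tip's end edge, (57,198) to (87,123), running straight on to the pointer end at (97,100). The wrist view shows the plank against the fence, level, with the cleat held. The measured gap is about -0.8 mm, so I'm handing in.

```bash
python3 - <<'E'
from h import *
st(); print(env.close_job())
E
```

```text
t11.04 pos [0.626  0.018  0.1684] F [-5.35  0.15  4.58] M [0.1  1.12 0.03] w0.0211 g60.1
the job is handed in; nothing more can be done
None
```

I handed the job in at 11 s with the plank seated on the fence, its tip about 1 mm from the pointer in the top camera (about 3 mm by the less certain side view), and its tail still gripped at 60 N; no verdict came back.

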